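# Point-and-call at the breaker that was left off

### The arm

A 6-joint arm with a two-finger parallel gripper is mounted at the origin on the work surface. World frame = base frame: x ahead of the robot, y to its left, z up, the work surface at z = 0. Lengths are in m, angles in degrees, forces in N, time in s.
With the tool pointing down it reaches from about 0.4 to 0.825 m from the base axis. Payload 7 kg.
Tool frame: the origin (TCP) lies between the finger pads; the fingertips stand 14 mm ahead of it and the grasp point (between the pads) lies 5 mm behind it (r.tips_ahead is the distance from the TCP to the fingertips, in m); z points along the fingers, y is the direction in which the jaws open and shut (so a half turn about z gives the same grasp; the last joint's range is limited). The gripper opens to 88 mm and grips with 3 to 60 N. Pads are 19 mm wide; open, the fingers measure 130 mm over their backs; the gripper's body (78 mm by 193 mm) begins 47 mm behind the grasp point.
Start: joints at [-47.034, 20.546, 0.682, 0, -70.136, -16.507], TCP at [0.301, -0.604, 0.241] pointing down, gripper open.
Joint ranges: [-176.03, 176.03], [-82.01, 121.73], [-58.28, 71.71], [-173.87, 95.51], [-174.79, -0.11], [-173.66, 173.66]. Speed limits (degrees/s): [136.94, 136.94, 172.46, 180, 180, 180].

### API

Orientations are given as [roll, pitch, yaw] about the fixed x, y, z axes, in that order (R = Rz(yaw) Ry(pitch) Rx(roll)).
In Python, from plant import r gives the robot as it stands.
- The arm moves only by the tool apply_moves, never from a script. Its arguments are lists of equal length, an entry for each row: "slide": the shift along the tool's x, y, z as a fraction of full scale, a list of three; "turn": the turn, a rotation vector about the tool's x, y, z as a fraction of full scale, a list of three; "jaw": the closure, from 0 (fully open) to 1 (shut). In form: {"slide": [[dx, dy, dz], ...], "turn": [[wx, wy, wz], ...], "jaw": [jaw, ...]}. A call has 1 to 8 rows; each row shifts and turns the commanded pose from where the row before left it, along the tool's axes as they then stand; what a row does not reach is not made up. Full scale, the value 1, is 0.1 m for a shift and 1.5 rad for a turn. A row lasts 1/10 s, in which the tool goes at most 50 mm and 8.59 degrees, less where a joint would pass 70% of its speed; a pose out of reach is approached as far as the arm can. A call with a number of a shift or a turn outside -1 to 1 is refused whole. A call with a gripper value outside its range is refused whole. The fingers move at their own pace and stop on an object; "newtons" is the grip in N (left out, the last holds). Time passes only in rows, so rows that do not move let the fingers close. It gives the time, the measured TCP pose, the force and the opening at its end, in the units of the state.
- r.get_state(): the state, without advancing time (a new reading comes with each control period).
- r.capture(name): name is "scene" or "top" or "wrist"; returns a dict with "pixels" (400x640x3 uint8, blue, green, red), "depth" (400x640 float32, m along the optical axis (not along the pixel's ray), 0 where there is no reading), "fx", "fy", "cx", "cy" (pixels), "rvec" (rotation vector, rad) and "tvec" (3), from world to camera coordinates, as OpenCV has them. Camera axes: x right, y down, z forward; pixel columns grow to the right and rows downward; lengths in m; the calibration is good to about 2 mm. A picture is of the moment at which its call begins.
- r.close_job(): hands the job in, once; it reports no verdict.
The state is a dict: "time_s": time; "joints": joint angles; "qd": joint speeds; "joint_torque": joint torques, N m; "tcp_pos": TCP position; "eef_rot": TCP orientation; "contact_force": force on the tool from outside, world axes, zero at the start; "moment": the same for the moment, N m; "gripper_width": finger opening in m.
Only numpy, scipy, OpenCV 4.12 (cv2) and the standard library are available. Lean on these libraries where they do the work, as an engineer would, in place of code of your own. Each camera call takes 0.05 s, during which the arm holds its last target.

### The job

One branch breaker of the distribution board lying on the table was left switched off. Switch it on the point-and-call way: first point at it, holding your fingertips still a few centimetres above its lever for about two seconds without touching anything; then gently push its lever over to fully on with the fingertips; then point at the same breaker again, just above it and touching nothing, and finish while still pointing. Leave all other switches, the test button and everything lying about as they are; nothing is picked up.

Things in the scene. Friction and masses are not known exactly. Their poses are not given: they have to be found in the camera images.
- board: house distribution board: white box 240 (x) by 330 (y) by 80 mm high lying fixed on the table. Origin: centre of its underside; +x is the side on which levers are ON. Breaker faces stand in one row along y, 8 mm above the cover: the main switch (72 mm wide) at y = 54 to 126 mm, then five branch breakers 36 mm wide at y = 36, 0, -36, -72, -108 mm
- off_breaker: the only branch breaker of the board that is off: its lever leans to the robot's side (-x), the others' lean away. White, face 45 (x) by 36 mm (y), 88 mm above the table, black lever 27 mm wide in its middle. Its place among the five varies. Origin: centre of the face, at its surface; axes as the board's: x the way to ON, y along the row, z up
- off_lever_tip (a point): middle of that lever's tip edge, moving with it. The lever is 6 mm thick, 24 mm long from its hinge, which runs along y 8 mm below the face's centre. OFF or ON it leans 0.6 rad to -x or +x: the tip is then 12 mm above the face, 13.5 mm from the centre; upright it stands 16 mm above the face
- off_lever (a joint): that lever's angle in rad: 0 fully off, 0.6 upright, 1.2 fully on. It is stiff (2 N at its tip, 4 N near the face) and stays where it is left, so it has to be pushed all the way to the ON stop
- branch1: branch breaker of the board, the same make as off_breaker (face 45 by 36 mm); it is switched on, its lever leans to the board's +x. Origin and axes as for off_breaker. Its place in the row varies
- branch1_lever (a joint): lever of branch1, in rad, as for off_lever: 0 off, 1.2 on; it stands within 0.1 of 1.2 and is to stay on
- branch2: branch breaker of the board, the same make as off_breaker (face 45 by 36 mm); it is switched on, its lever leans to the board's +x. Origin and axes as for off_breaker. Its place in the row varies
- branch2_lever (a joint): lever of branch2, in rad, as for off_lever: 0 off, 1.2 on; it stands within 0.1 of 1.2 and is to stay on
- branch3: branch breaker of the board, the same make as off_breaker (face 45 by 36 mm); it is switched on, its lever leans to the board's +x. Origin and axes as for off_breaker. Its place in the row varies
- branch3_lever (a joint): lever of branch3, in rad, as for off_lever: 0 off, 1.2 on; it stands within 0.1 of 1.2 and is to stay on
- branch4: branch breaker of the board, the same make as off_breaker (face 45 by 36 mm); it is switched on, its lever leans to the board's +x. Origin and axes as for off_breaker. Its place in the row varies
- branch4_lever (a joint): lever of branch4, in rad, as for off_lever: 0 off, 1.2 on; it stands within 0.1 of 1.2 and is to stay on
- main_lever (a joint): lever of the main switch, 18 mm wide, at y = 108 mm of the board, in rad, as for off_lever: 0 off, 1.2 on; it stands within 0.1 of 1.2 and is to stay on
- test_button (a joint): test button of the main switch, 9 by 11 mm, standing 4 mm proud of its face, at y = 74 mm of the board; value in m, 0 out, 0.003 fully pressed; it is not to be pressed
- tape_roll: bystander, loose: roll of black tape, 62 mm across, 19 mm high, lying on the board's cover beyond the row. Origin: centre of its underside
- screwdriver: bystander, loose: screwdriver 160 mm long with a black handle, lying on the board's cover on the robot's side of the row, roughly along it. Origin: on its underside; x runs from handle to tip
- spare_breaker: bystander, loose: a spare two-pole breaker like those in the board, 85 by 36 by 68 mm plus its lever, standing on the table to the right of the board, also set to off. Origin: centre of its underside
- tea_bottle: bystander, loose: green drinks bottle, 62 mm across, 170 mm high, left of the board. Origin: centre of its underside
- mug: bystander, loose: white mug, 80 mm across, 90 mm high, right of the robot. Origin: centre of its underside
- calculator: bystander, loose: desk calculator 175 by 115 by 18 mm, left of the board. Origin: centre of its underside
- multimeter: bystander, loose: multimeter 185 by 88 by 46 mm lying on its back, to the right beyond the board. Origin: centre of its underside

How it is judged:
By the outcome, as a careful person would: the job done as asked, in the order asked, and still so for the second after the job is handed in, with the robot touching nothing.
It also fails if it takes over 35 s, if anything falls off the work surface, if the arm or the gripper's body presses on something with over 40 N, if the wrist force passes 120 N, or if a joint passes its speed limit or range.

## Working session

There is one attempt and no reset: what is moved stays moved. The work goes in short steps, Python scripts to look and compute and a tool call to move; the robot and the scene stay as the last step left them, time stands still between calls to the robot, and variables do not carry over. Pictures are saved under pics/ and viewed, and the job is handed in when it is done.

Besides the shell and the picture viewer there is one more tool, called after "Call:" by a JSON object that holds its "fn" and its "kwargs". apply_moves: Moves the arm, as the interface text tells. Shift numbers are shares of 0.1 m and turn numbers shares of 1.5 rad, none past 1 either way. Its arguments: {"type":"object","properties":{"slide":{"type":"array"},"turn":{"type":"array"},"jaw":{"type":"array"},"newtons":{"type":"number"}},"required":["slide","turn","jaw"]}

```bash
mkdir -p pics; ls; python3 - <<'E'
from plant import r
import cv2
print(r.get_state(), r.tips_ahead)
for n in ("scene","top","wrist"):
    c=r.capture(n); cv2.imwrite(f"pics/{n}0.png",c["pixels"]); print(n,c["fx"],c["fy"],c["cx"],c["cy"],c["rvec"],c["tvec"])
E
```

```text
pics
{'time_s': 0.0, 'joints': array([-4.70345538e+01,  2.05918914e+01,  6.33686187e-01, -1.85202065e-02,
       -7.01349456e+01, -1.65060745e+01]), 'qd': array([ 0.09695459,  0.11828979, -0.02577848,  0.05520538,  0.10360144,
       -0.0501427 ]), 'joint_torque': array([-4.91702815e-05, -5.82710302e+01,  2.93061322e+01,  6.99741170e+00,
        6.84738407e-03, -1.72221044e-04]), 'tcp_pos': array([ 0.30051351, -0.60390319,  0.23962188]), 'eef_rot': array([ 1.79905741e+02, -9.77544731e-03, -1.53546928e+02]), 'contact_force': array([-0.64456838, -0.17395016, -0.82466447]), 'moment': array([ 0.04034548, -0.01479755, -0.01381328]), 'gripper_width': 0.08745469160959313} 0.014
scene 378.40812864900573 378.40812864900573 323.5345661462943 197.5812252363025 [ 1.35204993  2.12141126 -0.95538901] [ 0.23408976 -0.21251711  1.65575118]
top 481.07188920970964 481.07188920970964 308.19201501612525 203.45122437093016 [ 2.16761215 -2.2235092   0.08966213] [-0.05376883  0.50567893  1.41084213]
wrist 276.1483043223882 276.1483043223882 319.2694043206154 202.7362069463481 [-1.56538719 -2.52647717 -0.36186214] [ 0.67444883 -0.03586716  0.39036791]
```

View pics/top0.png

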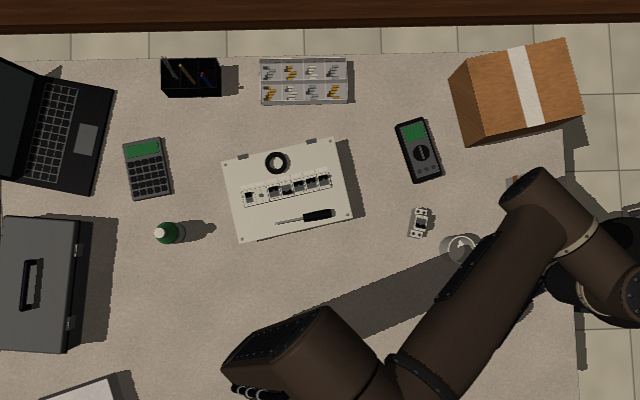

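View pics/scene0.png

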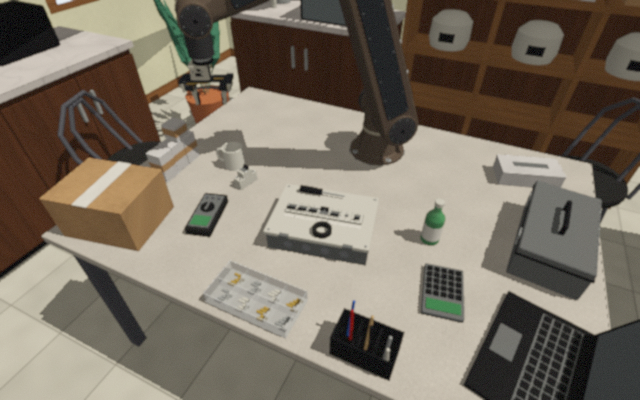

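```bash
cat > h.py <<'E'
import numpy as np, cv2
def cam(c):
    R,_=cv2.Rodrigues(np.array(c["rvec"],float)); t=np.array(c["tvec"],float)
    K=np.array([[c["fx"],0,c["cx"]],[0,c["fy"],c["cy"]],[0,0,1]]); return K,R,t
def ray(c,uv,z):
    K,R,t=cam(c); o=-R.T@t; d=R.T@np.linalg.inv(K)@np.array([uv[0],uv[1],1.]); return o+d*(z-o[2])/d[2]
def proj(c,P):
    K,R,t=cam(c); p=K@(R@np.asarray(P,float)+t); return p[:2]/p[2]
E
python3 - <<'E'
from plant import r
from h import *
c=r.capture("top"); im=c["pixels"]
u0,v0,s=215,130,5
cv2.imwrite("pics/topz.png",cv2.resize(im[v0:v0+120,u0:u0+150],None,fx=s,fy=s,interpolation=cv2.INTER_CUBIC))
c=r.capture("scene"); im=c["pixels"]
cv2.imwrite("pics/scenez.png",cv2.resize(im[180:265,260:390],None,fx=6,fy=6,interpolation=cv2.INTER_CUBIC))
E
```

```text
(no output)
```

View pics/topz.png

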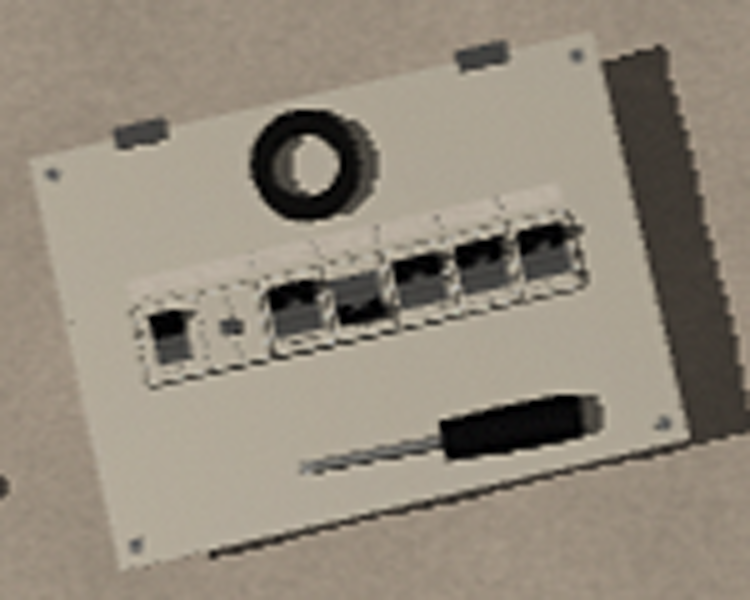

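View pics/scenez.png

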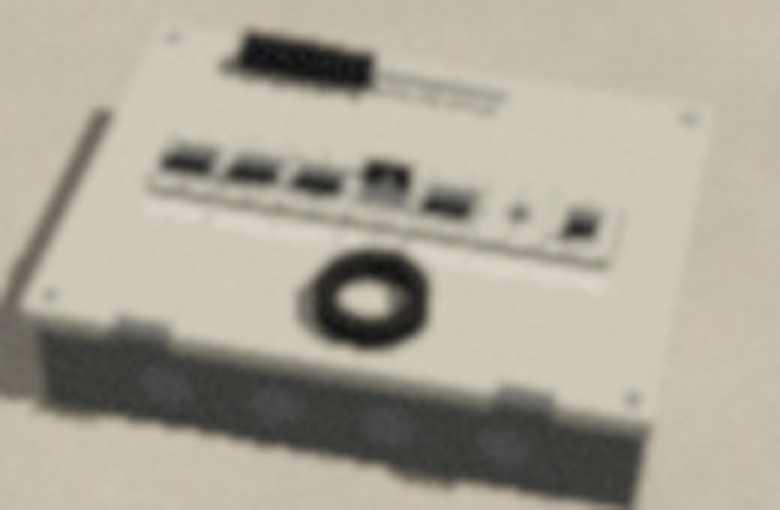

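The top view shows the lever of the second branch from the left (zoom 360,298; y = 0) leaning toward the robot, and the scene view agrees. Next I measure the board corners at z = 0.08.

```bash
cat > m.py <<'E'
from plant import r
from h import *
c=r.capture("top"); im=c["pixels"]
# cover mask: light pixels
g=im.min(axis=2); 
hsv=cv2.cvtColor(im,cv2.COLOR_BGR2HSV)
print("cover",im[215,260],"table",im[240,225])
roi=np.zeros(g.shape,np.uint8); roi[125:255,210:365]=1
m=((g>140)&(roi>0)).astype(np.uint8)
m=cv2.morphologyEx(m,cv2.MORPH_OPEN,np.ones((3,3)))
cs,_=cv2.findContours(m,cv2.RETR_EXTERNAL,cv2.CHAIN_APPROX_NONE)
k=max(cs,key=cv2.contourArea); print(cv2.contourArea(k),cv2.minAreaRect(k))
zc=np.array([(33,160),(592,35),(690,440),(122,570)])/5.+[215,130]-0.4
P=np.array([ray(c,p,.08) for p in zc]); print(P.round(4), P.mean(0).round(4))
for i in range(4): print(np.linalg.norm(P[i]-P[(i+1)%4]))
# depth of cover
K,R,t=cam(c)
D=c["depth"];
for p in [(260,215),(340,200),(275,190)]:
    d=D[p[1],p[0]]; print(p, R.T@(np.linalg.inv(K)@[p[0],p[1],1]*d-t))
E
python3 m.py
```

```text
cover [151 169 177] table [127 142 156]
8754.5 ((285.45257568359375, 189.51107788085938), (84.1723403930664, 115.82219696044922), 76.86598205566406)
[[ 0.6255  0.1788  0.08  ]
 [ 0.6902 -0.1416  0.08  ]
 [ 0.4567 -0.1904  0.08  ]
 [ 0.3916  0.1321  0.08  ]] [ 0.541  -0.0053  0.08  ]
0.32690343770056796
0.23851851572364918
0.32904604172925156
0.23847699811780718
(260, 215) [0.47039808 0.0709798  0.08692658]
(340, 200) [ 0.50759184 -0.15617143  0.07999594]
(275, 190) [0.53939551 0.02699687 0.09302269]
```

```bash
python3 - <<'E'
from plant import r
from h import *
from scipy.spatial.transform import Rotation as Ro
c=r.capture("wrist"); K,R,t=cam(c); s=r.get_state()
T=Ro.from_euler('xyz',s["eef_rot"],degrees=True).as_matrix()
print("cam in tool",(T.T@(-R.T@t-s["tcp_pos"])).round(4)); print("cam axes in tool\n",(T.T@R.T).round(3))
# shift to above lever, z same
tgt=np.array([0.527,-0.008,0.24]); print((T.T@(tgt-s["tcp_pos"])).round(4))
E
```

```text
cam in tool [ 0.0749 -0.0003 -0.1438]
cam axes in tool
 [[-0.   -0.96 -0.28]
 [ 1.   -0.    0.  ]
 [-0.   -0.28  0.96]]
[-0.4683  0.4329  0.0005]
```

View pics/wrist0.png

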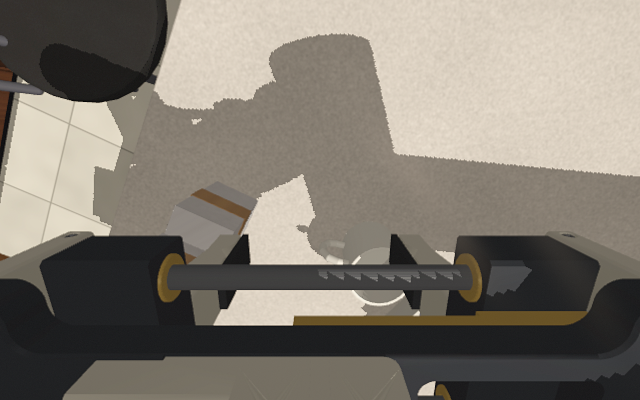

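Call:
{"fn": "apply_moves", "kwargs": {"slide": [[-0.2, 0.2, 0], [-0.3, 0.31, 0], [-0.3, 0.31, 0], [-0.3, 0.31, 0], [-0.3, 0.31, 0], [-0.3, 0.31, 0], [-0.3, 0.31, 0], [-0.3, 0.31, 0]], "turn": [[0, 0, 0], [0, 0, 0], [0, 0, 0], [0, 0, 0], [0, 0, 0], [0, 0, 0], [0, 0, 0], [0, 0, 0]], "jaw": [1, 1, 1, 1, 1, 1, 1, 1], "newtons": 5}}

```text
time_s: 1.15
tcp_pos: [0.4013, -0.288, 0.2408]
eef_rot: [-180.0, 0.0, -153.5]
contact_force: [1.4, 0.2, 0.7]
gripper_width: 0.0291
```

Call:
{"fn": "apply_moves", "kwargs": {"slide": [[-0.3, 0.31, 0], [-0.3, 0.31, 0], [-0.3, 0.31, 0], [-0.3, 0.31, 0], [-0.3, 0.31, 0], [-0.3, 0.31, 0], [-0.3, 0.31, 0], [-0.2, 0.2, 0]], "turn": [[0, 0, 0], [0, 0, 0], [0, 0, 0], [0, 0, 0], [0, 0, 0], [0, 0, 0], [0, 0, 0], [0, 0, 0]], "jaw": [1, 1, 1, 1, 1, 1, 1, 1]}}

```text
time_s: 1.95
tcp_pos: [0.5019, 0.0276, 0.2409]
eef_rot: [-180.0, 0.1, -153.5]
contact_force: [0.4, -1.2, -0.3]
gripper_width: 0.0005
```

Call:
{"fn": "apply_moves", "kwargs": {"slide": [[0, 0, 0], [0, 0, 0], [0, 0, 0], [0, 0, 0], [0, 0, 0], [0, 0, 0], [0, 0, 0], [0, 0, 0]], "turn": [[0, 0, -0.097], [0, 0, -0.097], [0, 0, -0.097], [0, 0, -0.097], [0, 0, -0.097], [0, 0, -0.097], [0, 0, -0.097], [0, 0, -0.097]], "jaw": [1, 1, 1, 1, 1, 1, 1, 1]}}

```text
time_s: 2.75
tcp_pos: [0.5013, 0.025, 0.2407]
eef_rot: [-180.0, 0.0, -86.5]
contact_force: [0.0, -0.1, 0.1]
gripper_width: 0.0004
```

Call:
{"fn": "apply_moves", "kwargs": {"slide": [[0, 0, 0], [0, 0, 0], [0, 0, 0]], "turn": [[0, 0, -0.097], [0, 0, 0], [0, 0, 0]], "jaw": [1, 1, 1]}}

```text
time_s: 3.05
tcp_pos: [0.5013, 0.025, 0.2406]
eef_rot: [-180.0, 0.0, -78.8]
contact_force: [-0.4, -0.1, -0.1]
gripper_width: 0.0007
```

```bash
python3 - <<'E'
from plant import r
from h import *
c=r.capture("wrist"); cv2.imwrite("pics/w1.png",c["pixels"]); s=r.get_state(); print(s["tcp_pos"],s["eef_rot"],s["time_s"],s["gripper_width"],s["contact_force"],s["joints"])
np.savez("w1.npz",**c)
E
```

```text
[0.50131125 0.02500489 0.24062825] [-1.79994369e+02  1.90314349e-03 -7.87451536e+01] 3.1 0.00037449012001671656 [-0.14455053  0.04731801 -1.22858406] [ 2.53202749e+01  4.08387978e+00 -2.06812212e+01 -5.25910240e-04
 -6.52289741e+01 -1.40652083e+01]
```

View pics/w1.png

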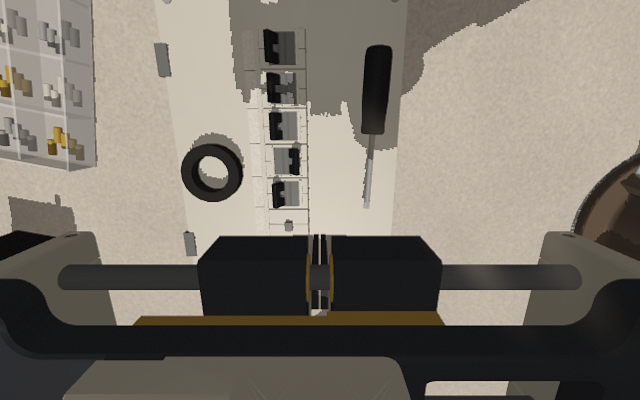

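```bash
python3 - <<'E'
from h import *
c=dict(np.load("w1.npz")); im=c["pixels"]
cv2.imwrite("pics/w1z.png",cv2.resize(im[90:235,230:350],None,fx=4,fy=4,interpolation=cv2.INTER_CUBIC))
E
```

```text
(no output)
```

View pics/w1z.png

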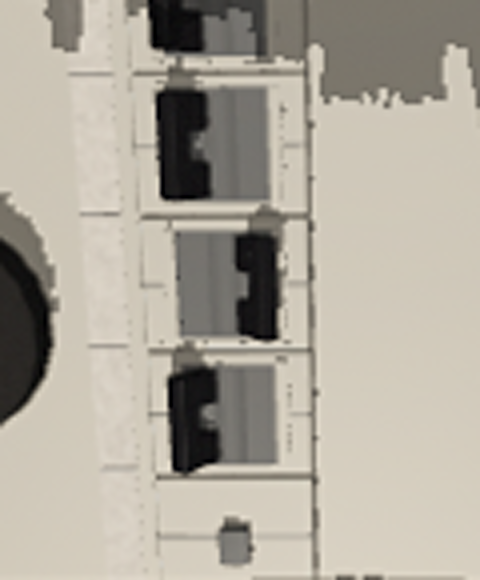

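```bash
python3 - <<'E'
from h import *
c=dict(np.load("w1.npz"))
f=lambda x,y:(230+(x+.5)/4-.5,90+(y+.5)/4-.5)
F=np.array([ray(c,f(*p),.088) for p in [(142,215),(308,215),(312,350),(150,350)]])
print(F.round(4),F.mean(0).round(4),[np.linalg.norm(F[i]-F[(i+1)%4]).round(4) for i in range(4)])
a=np.array([ray(c,f(*p),.099) for p in [(279,233),(279,340)]]);print("lever tip",a.round(4),a.mean(0).round(4))
L=np.array([ray(c,f(*p),.088) for p in [(303,20),(316,500)]]); d=L[0]-L[1]; print("row angle",np.degrees(np.arctan2(-d[1],-d[0]))-90)
th=np.radians(11.4);ex=np.array([np.cos(th),np.sin(th)]);print("rel face: tip x,y",(a.mean(0)-F.mean(0))[:2]@ex,(a.mean(0)-F.mean(0))[:2]@[-ex[1],ex[0]])
print("from board origin", (F.mean(0)[:2]-[.541,-.0053])@ex,(F.mean(0)[:2]-[.541,-.0053])@[-ex[1],ex[0]])
E
```

```text
[[ 0.5686 -0.0169  0.088 ]
 [ 0.5257 -0.0254  0.088 ]
 [ 0.5181  0.0098  0.088 ]
 [ 0.5614  0.0184  0.088 ]] [ 0.5434 -0.0036  0.088 ] [np.float64(0.0437), np.float64(0.036), np.float64(0.0441), np.float64(0.036)]
lever tip [[ 0.5318 -0.0205  0.099 ]
 [ 0.527   0.0067  0.099 ]] [ 0.5294 -0.0069  0.099 ]
row angle 12.08622652212972
rel face: tip x,y -0.014415387801067594 -0.0005032041351789665
from board origin 0.002727849129305913 0.001226569121704785
```

Call:
{"fn": "apply_moves", "kwargs": {"slide": [[0.09, -0.055, 0.2], [0.09, -0.055, 0.2], [0.09, -0.055, 0.2], [0.095, -0.056, 0.2], [0, 0, 0.1], [0, 0, 0.016], [0, 0, 0], [0, 0, 0]], "turn": [[0, 0, -0.006], [0, 0, 0], [0, 0, 0], [0, 0, 0], [0, 0, 0], [0, 0, 0], [0, 0, 0], [0, 0, 0]], "jaw": [1, 1, 1, 1, 1, 1, 1, 1]}}

```text
time_s: 3.9
tcp_pos: [0.5309, -0.0057, 0.15]
eef_rot: [-179.9, 0.0, -78.0]
contact_force: [-0.3, -0.6, 0.1]
gripper_width: 0.0001
```

```bash
python3 - <<'E'
from plant import r
from h import *
c=r.capture("wrist"); im=c["pixels"].copy(); s=r.get_state(); print(s["tcp_pos"],s["eef_rot"],s["time_s"],s["contact_force"])
cv2.imwrite("pics/w2.png",im)
c=r.capture("scene"); cv2.imwrite("pics/s2.png",cv2.resize(c["pixels"][150:265,260:390],None,fx=5,fy=5,interpolation=cv2.INTER_CUBIC))
E
```

```text
[ 0.53091007 -0.00572031  0.15004768] [-1.79897246e+02  5.57840725e-03 -7.79884464e+01] 3.95 [-0.55002638  0.10604403  0.18449298]
```

View pics/w2.png

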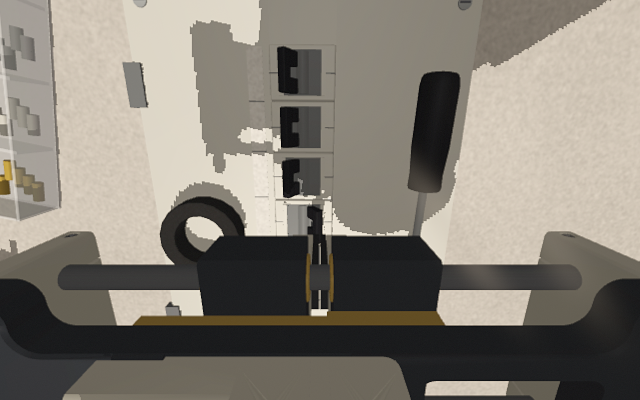

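View pics/s2.png

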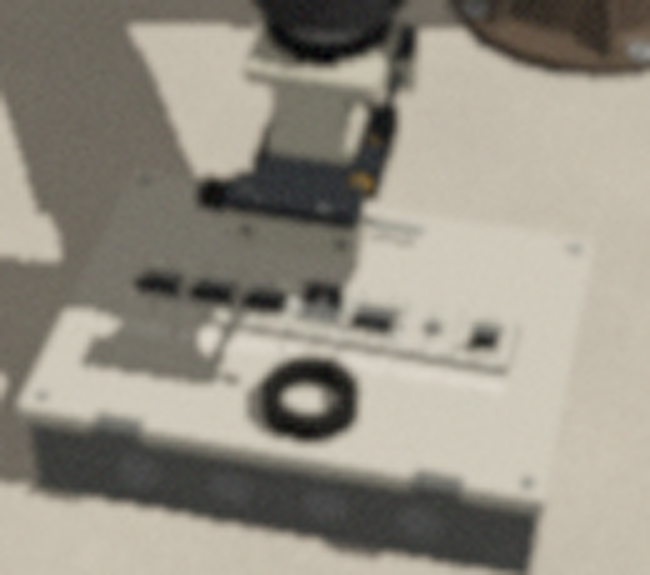

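```bash
python3 - <<'E'
from plant import r
from h import *
from scipy.spatial.transform import Rotation as Ro
c=r.capture("scene"); s=r.get_state(); T=Ro.from_euler('xyz',s["eef_rot"],degrees=True).as_matrix(); p=s["tcp_pos"]
for z in (.014,0,-.02,-.042):
    u=proj(c,p+T@[0,0,z]); print(z,u,(u-[260,150])*5)
cv2.imwrite("pics/s3.png",cv2.resize(c["pixels"][160:225,290:355],None,fx=9,fy=9,interpolation=cv2.INTER_CUBIC))
u=proj(c,p+T@[0,0,.014]);print((u-[290,160])*9)
# point cloud in tool coords, scene+wrist+top
for n in ("scene","wrist","top"):
    c=r.capture(n);K,R,t=cam(c);D=c["depth"];v,u=np.nonzero(D>0)
    X=(np.linalg.inv(K)@np.stack([u,v,np.ones_like(u)])*D[v,u]); W=R.T@(X-t[:,None]); Q=T.T@(W-p[:,None])
    for z0 in np.arange(-.08,.02,.01):
        k=(abs(Q[0])<.1)&(abs(Q[1])<.12)&(Q[2]>z0)&(Q[2]<z0+.01)
        if k.sum()>3: print(n,z0.round(3),k.sum(),Q[0][k].min().round(3),Q[0][k].max().round(3),Q[1][k].min().round(3),Q[1][k].max().round(3))
E
```

```text
0.014 [325.49550625 197.99261658] [327.47753123 239.96308291]
0 [325.5309072  194.66691484] [327.65453601 223.3345742 ]
-0.02 [325.58243832 189.82588337] [327.91219161 199.12941686]
-0.042 [325.6404659  184.37454973] [328.20232951 171.87274863]
[319.45955621 341.93354923]
scene -0.08 152 -0.036 0.041 -0.096 0.09
scene -0.07 111 -0.037 0.042 -0.091 0.083
scene -0.06 70 -0.036 0.039 -0.091 0.086
wrist -0.08 19365 -0.018 0.04 -0.09 0.088
wrist -0.07 15669 -0.027 0.04 -0.09 0.088
wrist -0.06 3851 -0.037 0.04 -0.089 0.089
wrist -0.05 34 -0.002 0.005 -0.005 0.003
wrist -0.04 311 -0.011 0.001 -0.005 0.003
wrist -0.03 58 0.009 0.012 -0.005 0.004
wrist -0.02 130 0.009 0.012 -0.005 0.004
wrist -0.01 208 0.006 0.012 -0.007 0.006
wrist -0.0 187 0.009 0.012 -0.016 0.015
wrist 0.01 51 0.009 0.011 -0.016 0.015
top -0.08 59 -0.037 0.039 0.024 0.068
top -0.07 24 -0.029 0.033 0.039 0.067
```

View pics/s3.png

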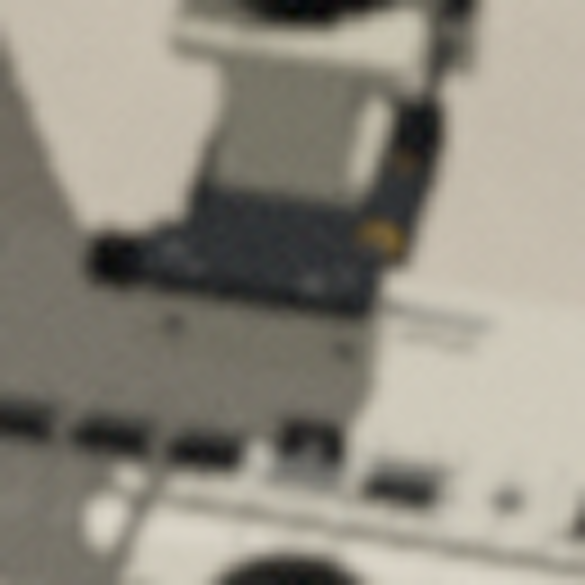

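```bash
python3 - <<'E'
from plant import r
from h import *
from scipy.spatial.transform import Rotation as Ro
c=r.capture("wrist"); s=r.get_state(); T=Ro.from_euler('xyz',s["eef_rot"],degrees=True).as_matrix(); p=s["tcp_pos"]
K,R,t=cam(c);D=c["depth"];v,u=np.mgrid[0:400,0:640]
Q=(T.T@(R.T@(np.linalg.inv(K)@np.stack([u.ravel(),v.ravel(),np.ones(u.size)])*D.ravel()-t[:,None])-p[:,None])).reshape(3,400,640)
for row in range(196,325,4):
    k=(Q[2][row]<.02)&(Q[2][row]>-.05)&(abs(u[row]-320)<40)
    if k.any(): print(row,u[row][k].min(),u[row][k].max(),Q[:,row][:,k].min(1).round(3),Q[:,row][:,k].max(1).round(3))
cv2.imwrite("pics/w3.png",cv2.resize(c["pixels"][190:330,270:370],None,fx=4,fy=4,interpolation=cv2.INTER_CUBIC))
print(s["time_s"])
E
```

```text
236 308 331 [ 0.01  -0.008  0.006] [0.012 0.006 0.011]
240 308 331 [ 0.009 -0.007  0.   ] [0.012 0.006 0.005]
244 308 331 [ 0.009 -0.007 -0.005] [ 0.011  0.006 -0.   ]
248 309 330 [ 0.008 -0.006 -0.008] [ 0.01   0.005 -0.003]
252 309 330 [ 0.006 -0.006 -0.012] [ 0.01   0.005 -0.003]
256 311 328 [ 0.009 -0.005 -0.019] [ 0.011  0.004 -0.015]
260 311 328 [ 0.009 -0.005 -0.023] [ 0.011  0.003 -0.019]
292 311 328 [-0.001 -0.005 -0.033] [ 0.     0.003 -0.031]
296 310 329 [-0.003 -0.005 -0.043] [ 0.005  0.003 -0.031]
300 310 329 [-0.006 -0.005 -0.044] [ 0.004  0.003 -0.031]
304 310 329 [-0.008 -0.005 -0.044] [ 0.002  0.003 -0.031]
308 310 329 [-0.01  -0.005 -0.044] [ 0.     0.003 -0.031]
312 310 311 [-0.01  -0.005 -0.045] [-0.001 -0.005 -0.034]
4.25
```

View pics/w3.png

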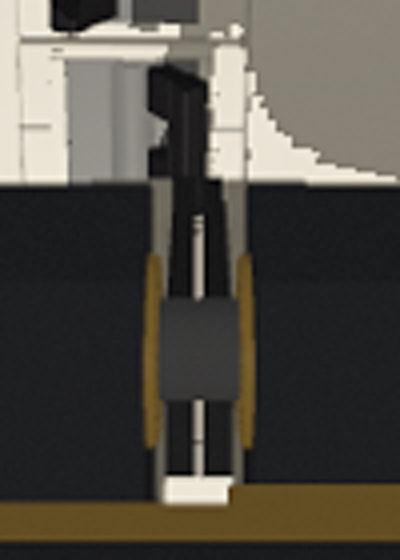

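Call:
{"fn": "apply_moves", "kwargs": {"slide": [[0, 0, 0], [0, 0, 0], [0, 0, 0], [0, 0, 0], [0, 0, 0], [0, 0, 0], [0, 0, 0], [0, 0, 0]], "turn": [[0, 0, 0], [0, 0, 0], [0, 0, 0], [0, 0, 0], [0, 0, 0], [0, 0, 0], [0, 0, 0], [0, 0, 0]], "jaw": [1, 1, 1, 1, 1, 1, 1, 1]}}

```text
time_s: 5.05
tcp_pos: [0.5305, -0.0062, 0.149]
eef_rot: [-180.0, 0.0, -78.0]
contact_force: [0.4, 0.4, 0.1]
gripper_width: 0.0003
```

Call:
{"fn": "apply_moves", "kwargs": {"slide": [[0, 0, 0], [0, 0, 0], [0, 0, 0], [0, 0, 0], [0, 0, 0], [0, 0, 0], [0, 0, 0], [0, 0, 0]], "turn": [[0, 0, 0], [0, 0, 0], [0, 0, 0], [0, 0, 0], [0, 0, 0], [0, 0, 0], [0, 0, 0], [0, 0, 0]], "jaw": [1, 1, 1, 1, 1, 1, 1, 1]}}

```text
time_s: 5.85
tcp_pos: [0.5305, -0.0062, 0.149]
eef_rot: [-180.0, -0.0, -78.0]
contact_force: [-0.1, 0.3, -0.3]
gripper_width: 0.0
```

Call:
{"fn": "apply_moves", "kwargs": {"slide": [[0, 0, 0], [0, 0, 0], [0, 0, 0], [0, 0, 0], [0, 0, 0], [0, 0, 0], [0, 0, 0], [0, 0, 0]], "turn": [[0, 0, 0], [0, 0, 0], [0, 0, 0], [0, 0, 0], [0, 0, 0], [0, 0, 0], [0, 0, 0], [0, 0, 0]], "jaw": [1, 1, 1, 1, 1, 1, 1, 1]}}

```text
time_s: 6.65
tcp_pos: [0.5305, -0.0061, 0.149]
eef_rot: [-180.0, 0.0, -78.0]
contact_force: [-0.1, 0.3, -0.2]
gripper_width: 0.0011
```

```bash
python3 - <<'E'
from plant import r
from h import *
from scipy.spatial.transform import Rotation as Ro
c=dict(np.load("w1.npz")); C=np.array([.5434,-.0036]); th=np.radians(11.9);ex=np.array([np.cos(th),np.sin(th)]);ey=np.array([-ex[1],ex[0]])
for p in [(366,207),(370,140),(362,130),(384,60),(391,60)]:
    q=ray(c,p,.09)[:2]-C; print(p,(q@ex).round(4),(q@ey).round(4))
s=r.get_state(); T=Ro.from_euler('xyz',s["eef_rot"],degrees=True).as_matrix()
tg=np.array([*(C-.042*ex),.107]); print(s["time_s"],s["tcp_pos"],s["eef_rot"],tg,T.T@(tg-s["tcp_pos"]))
E
```

```text
(366, 207) -0.0865 0.0525
(370, 140) -0.088 -0.0206
(362, 130) -0.0794 -0.0307
(384, 60) -0.0985 -0.0959
(391, 60) -0.1053 -0.0958
6.65 [ 0.53050698 -0.00612379  0.14896824] [-1.79999178e+02  4.66543888e-04 -7.79952163e+01] [ 0.50230262 -0.01226058  0.107     ] [0.0001366  0.02886455 0.04196783]
```

Call:
{"fn": "apply_moves", "kwargs": {"slide": [[0, 0.15, 0], [0, 0.14, 0], [0, 0, 0.15], [0, 0, 0.15], [0, 0, 0.1], [0, 0, 0.02], [0, 0, 0], [0, 0, 0]], "turn": [[0, 0, 0], [0, 0, 0], [0, 0, 0], [0, 0, 0], [0, 0, 0], [0, 0, 0], [0, 0, 0], [0, 0, 0]], "jaw": [1, 1, 1, 1, 1, 1, 1, 1]}}

```text
time_s: 7.45
tcp_pos: [0.5025, -0.0121, 0.1075]
eef_rot: [-180.0, -0.0, -78.0]
contact_force: [-0.3, -0.4, 0.0]
gripper_width: 0.0007
```

```bash
cat > look.py <<'E'
import sys
from plant import r
from h import *
n=sys.argv[1]
C=np.array([.5434,-.0036]); th=np.radians(11.9);ex=np.array([np.cos(th),np.sin(th)]);ey=np.array([-ex[1],ex[0]])
c=r.capture("wrist"); s=r.get_state(); q=s["tcp_pos"][:2]-C
print(s["time_s"],"board rel",q@ex,q@ey,s["tcp_pos"][2],s["contact_force"])
cv2.imwrite(f"pics/{n}.png",np.hstack([cv2.resize(c["pixels"][150:330,260:380],None,fx=3,fy=3)]))
c=r.capture("scene"); cv2.imwrite(f"pics/{n}s.png",cv2.resize(c["pixels"][160:225,290:355],None,fx=9,fy=9,interpolation=cv2.INTER_CUBIC))
E
python3 look.py a1
```

```text
7.5 board rel -0.041724093567186205 0.00014223107239552126 0.1075276036518121 [ 0.12260149 -0.52991111  0.09510309]
```

View pics/a1.png

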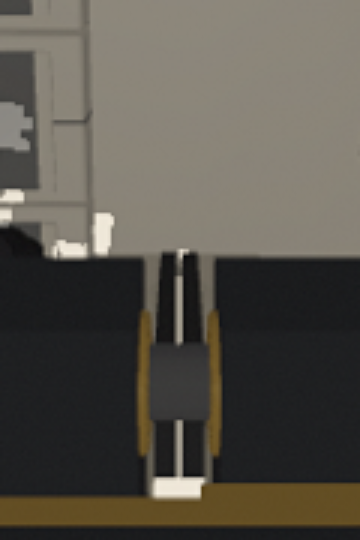

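View pics/a1s.png

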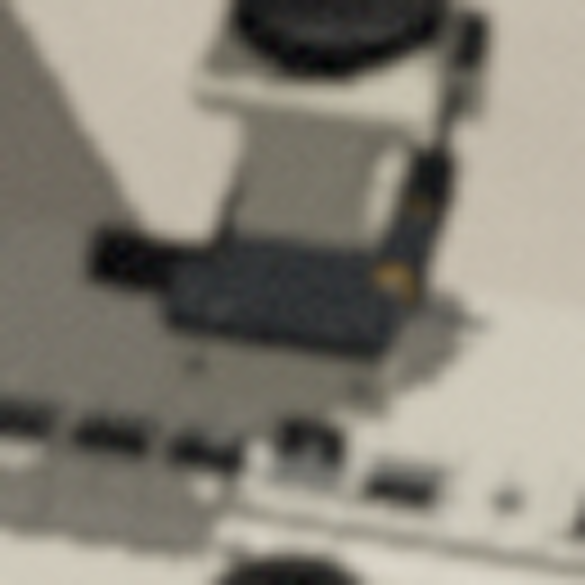

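Call:
{"fn": "apply_moves", "kwargs": {"slide": [[0, -0.03, 0], [0, -0.03, 0], [0, -0.03, 0], [0, -0.03, 0]], "turn": [[0, 0, 0], [0, 0, 0], [0, 0, 0], [0, 0, 0]], "jaw": [1, 1, 1, 1]}}

```text
time_s: 7.95
tcp_pos: [0.5137, -0.0098, 0.1069]
eef_rot: [179.9, -0.0, -78.0]
contact_force: [-5.5, -0.6, 4.9]
gripper_width: 0.0008
```

Call:
{"fn": "apply_moves", "kwargs": {"slide": [[0, -0.03, 0], [0, -0.03, 0], [0, 0, 0]], "turn": [[0, 0, 0], [0, 0, 0], [0, 0, 0]], "jaw": [1, 1, 1]}}

```text
time_s: 8.25
tcp_pos: [0.5198, -0.0086, 0.1068]
eef_rot: [180.0, -0.0, -78.0]
contact_force: [-2.6, -1.1, 1.3]
gripper_width: 0.0004
```

```bash
python3 look.py a2
```

```text
8.3 board rel -0.024186636868969203 3.9773358628121266e-05 0.10682840485339813 [-1.46176206 -0.67758558  1.94633531]
```

View pics/a2.png

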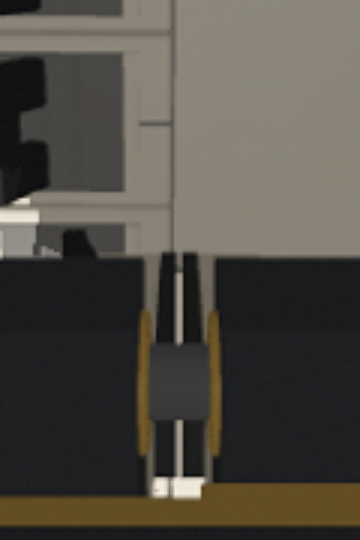

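Call:
{"fn": "apply_moves", "kwargs": {"slide": [[0, -0.03, 0], [0, -0.03, 0], [0, -0.02, 0], [0, -0.02, 0]], "turn": [[0, 0, 0], [0, 0, 0], [0, 0, 0], [0, 0, 0]], "jaw": [1, 1, 1, 1]}}

```text
time_s: 8.75
tcp_pos: [0.5298, -0.0063, 0.107]
eef_rot: [-180.0, -0.0, -78.0]
contact_force: [-2.7, -1.4, 0.1]
gripper_width: 0.0004
```

Call:
{"fn": "apply_moves", "kwargs": {"slide": [[0, -0.02, 0], [0, 0, 0]], "turn": [[0, 0, 0], [0, 0, 0]], "jaw": [1, 1]}}

```text
time_s: 8.95
tcp_pos: [0.5317, -0.0059, 0.1068]
eef_rot: [180.0, 0.0, -78.0]
contact_force: [-1.3, -0.4, 0.7]
gripper_width: 0.0005
```

```bash
python3 look.py a3
```

```text
9.0 board rel -0.01195374154533269 0.00020031153036579506 0.10680147473324739 [-0.93783337 -0.30293771 -0.00937944]
```

View pics/a3.png

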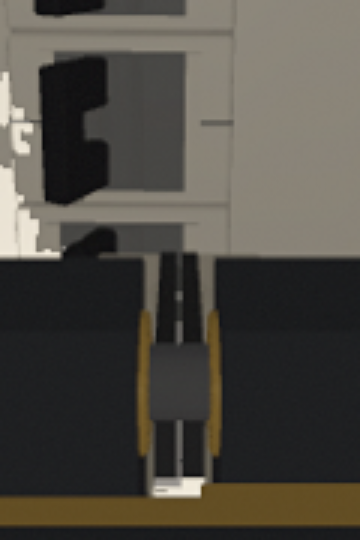

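View pics/a3s.png

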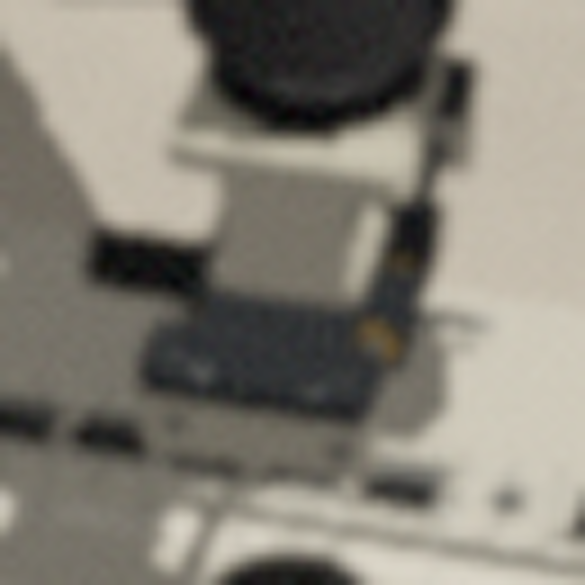

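Call:
{"fn": "apply_moves", "kwargs": {"slide": [[0, -0.01, 0], [0, -0.01, 0]], "turn": [[0, 0, 0], [0, 0, 0]], "jaw": [1, 1]}}

```text
time_s: 9.25
tcp_pos: [0.5329, -0.0056, 0.1067]
eef_rot: [179.9, 0.0, -78.0]
contact_force: [-2.0, -0.3, -2.0]
gripper_width: 0.0008
```

Call:
{"fn": "apply_moves", "kwargs": {"slide": [[0, -0.01, 0]], "turn": [[0, 0, 0]], "jaw": [1]}}

```text
time_s: 9.35
tcp_pos: [0.5339, -0.0054, 0.1067]
eef_rot: [179.9, 0.0, -78.0]
contact_force: [-2.7, -0.2, -0.9]
gripper_width: 0.0003
```

Call:
{"fn": "apply_moves", "kwargs": {"slide": [[0, -0.01, 0]], "turn": [[0, 0, 0]], "jaw": [1]}}

```text
time_s: 9.45
tcp_pos: [0.535, -0.0052, 0.1067]
eef_rot: [180.0, 0.0, -78.0]
contact_force: [-3.0, -1.4, -1.3]
gripper_width: 0.0005
```

Call:
{"fn": "apply_moves", "kwargs": {"slide": [[0, -0.01, 0]], "turn": [[0, 0, 0]], "jaw": [1]}}

```text
time_s: 9.55
tcp_pos: [0.5359, -0.005, 0.1067]
eef_rot: [179.9, 0.0, -78.0]
contact_force: [-5.6, -1.5, -1.3]
gripper_width: 0.0007
```

Call:
{"fn": "apply_moves", "kwargs": {"slide": [[0, -0.01, 0]], "turn": [[0, 0, 0]], "jaw": [1]}}

```text
time_s: 9.65
tcp_pos: [0.5361, -0.005, 0.1066]
eef_rot: [179.8, 0.0, -78.0]
contact_force: [-8.4, -1.0, 2.8]
gripper_width: 0.0005
```

Call:
{"fn": "apply_moves", "kwargs": {"slide": [[0, -0.005, 0]], "turn": [[0, 0, 0]], "jaw": [1]}}

```text
time_s: 9.75
tcp_pos: [0.5361, -0.005, 0.1066]
eef_rot: [179.8, 0.0, -78.0]
contact_force: [-9.8, -1.9, 3.9]
gripper_width: 0.0004
```

Call:
{"fn": "apply_moves", "kwargs": {"slide": [[0, 0.03, 0], [0, 0.1, 0], [0, 0, -0.1], [0, 0, -0.2], [0, 0, -0.2], [0, 0.2, 0], [0, 0.2, 0], [0, 0, 0]], "turn": [[0, 0, 0], [0, 0, 0], [0, 0, 0], [0, 0, 0], [0, 0, 0], [0, 0, 0], [0, 0, 0], [0, 0, 0]], "jaw": [1, 1, 1, 1, 1, 1, 1, 1]}}

```text
time_s: 10.55
tcp_pos: [0.4847, -0.0159, 0.1583]
eef_rot: [-179.9, 0.0, -78.0]
contact_force: [0.1, -0.1, 0.3]
gripper_width: 0.0003
```

```bash
python3 look.py a4; python3 - <<'E'
from plant import r
import cv2
for n in ("top","wrist"):
    c=r.capture(n); cv2.imwrite(f"pics/a4{n}.png",c["pixels"])
E
```

```text
10.6 board rel -0.05859907736758901 0.00012097927034749758 0.15842313018317358 [0.34750354 0.45862098 0.75056703]
```

View pics/a4wrist.png

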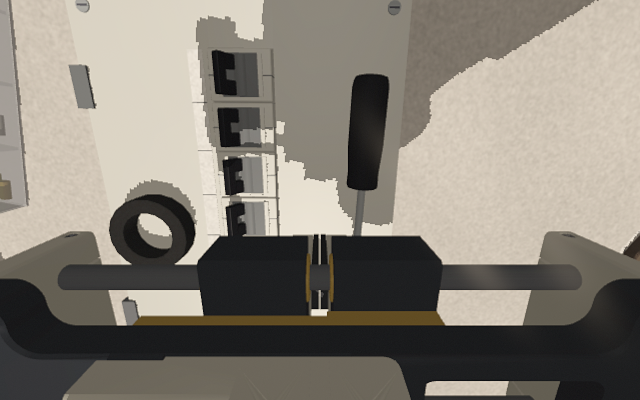

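View pics/a4s.png

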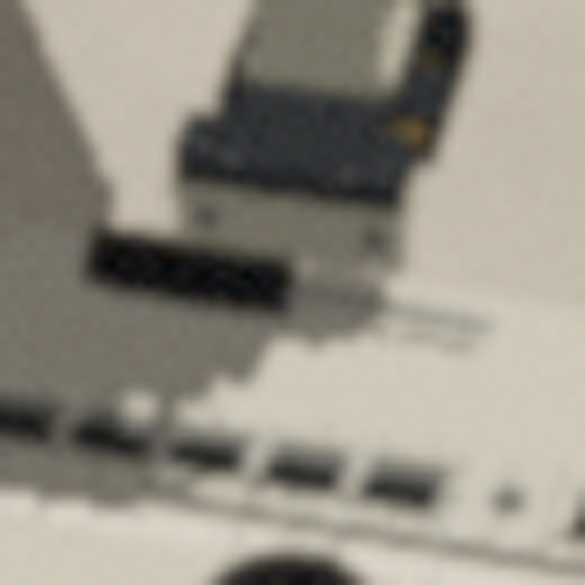

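Call:
{"fn": "apply_moves", "kwargs": {"slide": [[-0.3, 0, -0.2], [-0.3, 0, -0.2], [0, -0.3, 0], [0, 0, 0]], "turn": [[0, 0, 0], [0, 0, 0], [0, 0, 0], [0, 0, 0]], "jaw": [1, 1, 1, 1]}}

```text
time_s: 11.15
tcp_pos: [0.5062, 0.0513, 0.1978]
eef_rot: [-179.8, -0.0, -77.9]
contact_force: [-0.7, 0.3, -0.9]
gripper_width: 0.0002
```

```bash
python3 - <<'E'
from plant import r
from h import *
c=r.capture("wrist"); np.savez("w5.npz",**c); cv2.imwrite("pics/w5z.png",cv2.resize(c["pixels"][40:240,220:350],None,fx=3,fy=3,interpolation=cv2.INTER_CUBIC))
C=np.array([.5434,-.0036]); th=np.radians(11.9);ex=np.array([np.cos(th),np.sin(th)]);ey=np.array([-ex[1],ex[0]])
g=c["pixels"].max(axis=2); m=(g<45).astype(np.uint8); m[236:]=0
for k in cv2.findContours(m,cv2.RETR_EXTERNAL,cv2.CHAIN_APPROX_NONE)[0]:
    if cv2.contourArea(k)<60: continue
    P=np.array([ray(c,p,.1)[:2]-C for p in k[:,0].astype(float)]); print(cv2.boundingRect(k),"x",(P@ex).min().round(4),(P@ex).max().round(4),"y",(P@ey).min().round(4),(P@ey).max().round(4))
s=r.get_state();print(s["tcp_pos"],s["time_s"])
E
```

```text
(0, 223, 54, 13) x 0.2278 0.2784 y 0.0775 0.0896
(613, 187, 27, 49) x -0.3129 -0.3001 y 0.0402 0.0865
(275, 164, 14, 31) x 0.0036 0.0158 y 0.021 0.0482
(273, 124, 15, 31) x 0.0035 0.0156 y -0.0127 0.0124
(166, 117, 74, 70) x 0.0453 0.1091 y -0.0181 0.0411
(273, 78, 16, 35) x 0.0019 0.0144 y -0.0484 -0.0223
(270, 26, 18, 42) x 0.002 0.0148 y -0.0851 -0.0564
(383, 0, 42, 108) x -0.1028 -0.076 y -0.1026 -0.0266
(269, 0, 18, 18) x 0.0019 0.0148 y -0.1023 -0.0912
[0.50442435 0.05034463 0.19696553] 11.2
```

View pics/w5z.png

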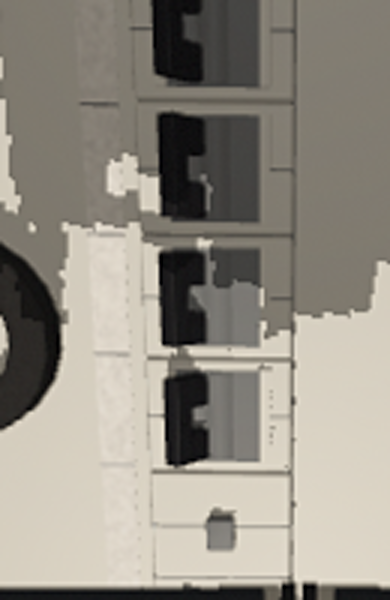

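Call:
{"fn": "apply_moves", "kwargs": {"slide": [[0.2, -0.12, 0], [0.2, -0.12, 0], [0.2, -0.12, 0], [0.008, 0, 0.2], [0, 0, 0.2], [0, 0, 0.1], [0, 0, 0.01], [0, 0, 0]], "turn": [[0, 0, 0], [0, 0, 0], [0, 0, 0], [0, 0, 0], [0, 0, 0], [0, 0, 0], [0, 0, 0], [0, 0, 0]], "jaw": [1, 1, 1, 1, 1, 1, 1, 1]}}

```text
time_s: 12.0
tcp_pos: [0.5509, -0.0027, 0.1462]
eef_rot: [180.0, -0.0, -78.0]
contact_force: [0.6, -0.2, -0.3]
gripper_width: 0.0004
```

Call:
{"fn": "apply_moves", "kwargs": {"slide": [[0, 0, 0], [0, 0, 0], [0, 0, 0], [0, 0, 0], [0, 0, 0], [0, 0, 0], [0, 0, 0], [0, 0, 0]], "turn": [[0, 0, 0], [0, 0, 0], [0, 0, 0], [0, 0, 0], [0, 0, 0], [0, 0, 0], [0, 0, 0], [0, 0, 0]], "jaw": [1, 1, 1, 1, 1, 1, 1, 1]}}

```text
time_s: 12.8
tcp_pos: [0.5507, -0.0027, 0.1459]
eef_rot: [180.0, -0.0, -78.0]
contact_force: [-1.1, 1.4, -0.8]
gripper_width: 0.0003
```

```bash
python3 look.py a6
```

```text
12.85 board rel 0.007314591033149037 -0.0005998439281333029 0.14592297678746743 [-1.00199993  0.16577764  0.8138172 ]
```

View pics/a6s.png

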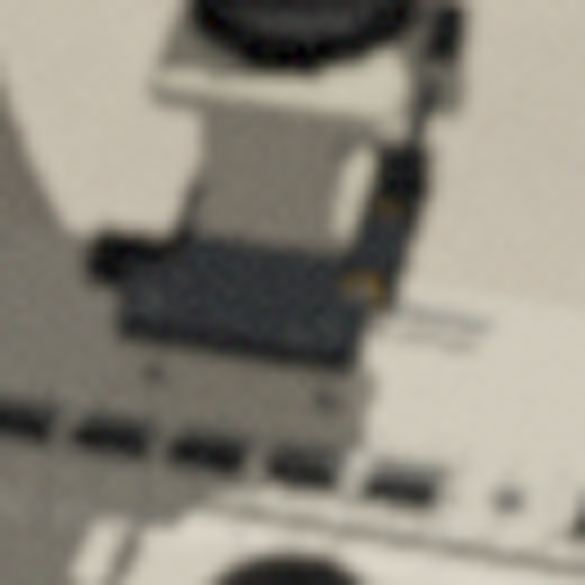

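Call:
{"fn": "apply_moves", "kwargs": {"slide": [[0, 0, 0], [0, 0, 0], [0, 0, 0], [0, 0, 0], [0, 0, 0], [0, 0, 0], [0, 0, 0], [0, 0, 0]], "turn": [[0, 0, 0], [0, 0, 0], [0, 0, 0], [0, 0, 0], [0, 0, 0], [0, 0, 0], [0, 0, 0], [0, 0, 0]], "jaw": [1, 1, 1, 1, 1, 1, 1, 1]}}

```text
time_s: 13.7
tcp_pos: [0.5507, -0.0027, 0.146]
eef_rot: [180.0, 0.0, -78.0]
contact_force: [-0.5, -0.9, -0.5]
gripper_width: 0.0009
```

Call:
{"fn": "apply_moves", "kwargs": {"slide": [[0, 0, 0], [0, 0, 0], [0, 0, 0], [0, 0, 0], [0, 0, 0]], "turn": [[0, 0, 0], [0, 0, 0], [0, 0, 0], [0, 0, 0], [0, 0, 0]], "jaw": [1, 1, 1, 1, 1]}}

```text
time_s: 14.2
tcp_pos: [0.5507, -0.0027, 0.146]
eef_rot: [-180.0, 0.0, -78.0]
contact_force: [-1.1, -0.5, -0.0]
gripper_width: 0.0003
```

```bash
python3 -c "
from plant import r
print(r.close_job())"
```

```text
the job is handed in; nothing more can be done
None
```

The off breaker, the second branch from the left (y = 0), is switched on. I handed the job in at about 14.2 s of the 35 s allowed, with the closed fingertips still pointing at it.

- **First pointing:** I held the fingertips about 35 mm above its lever for about 2.7 s, touching nothing.
- **Push:** I pushed the lever over slowly. The force was mostly 2–5 N and rose to about 10 N when the arm stalled against the ON stop.
- **Second pointing:** The fingertips stood about 32 mm above the lever for the last 2 s, with no force beyond sensor noise (about 1–2 N).

**Checks:** After the push, the wrist camera showed the lever's tip edge at 15.6 mm to the ON side. The neighbouring ON levers read 14.4–15.8 mm. All the branch levers in view were on, and the tape roll and screwdriver looked unmoved. I did not check the main lever or the test button at close range afterwards, but nothing came near them. No check failed or disagreed.

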